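Load a tall cap, rim down, in the capping nest

ROBOT

A 6-joint arm with a two-finger parallel gripper is mounted at the origin on the work surface. World frame = base frame: x ahead of the robot, y to its left, z up, the work surface at z = 0. Lengths are in mm, angles in rad, forces in N, time in s.
With the tool pointing down it reaches from about 275 to 1000 mm from the base axis. Payload 8.4 kg.
Tool frame: the origin (TCP) lies at the very end of the fingers, on their centre line; the grasp point (between the pads) lies 19 mm behind it; z points along the fingers, y is the line along which they close (so a half turn about z gives the same grasp; the last joint's range is limited). The gripper opens to 85 mm and grips with 20 to 120 N. Pads are 22 mm wide; open, the fingers measure 114 mm over their backs; the gripper's body (76 mm by 85 mm) begins 54 mm behind the grasp point. The pads swing forward as they close: fully open they stand 13 mm farther back than shut.
Start: joints at [1.138, 0.353, 1.633, -0, 1.155, -0.002], TCP at [260.998, 567.898, 231.281] pointing down, gripper open.
Joint ranges: [-2.63, 2.63], [-0.92, 2.1], [0.06, 2.66], [-1.3, 4.44], [0, 2.69], [-3.02, 3.02]. Speed limits (rad/s): [2.22, 2.22, 2.79, 3.14, 3.14, 3.14].

INTERFACE

Orientations are given as [roll, pitch, yaw] about the fixed x, y, z axes, in that order (R = Rz(yaw) Ry(pitch) Rx(roll)).
In Python, from rig import telemetry, imaging, r gives the robot as it stands. The module is installed in compiled form; this text tells all that it offers.
- The arm moves only by the tool step_arm, never from a script. Its argument "moves" is a list of rows, each a list of 3 entries, a list of its own where there are three numbers: the turn, a rotation vector about the tool's x, y, z scaled (see below), then the shift along the tool's x, y, z scaled (see below), then the opening, from -1 (shut) to 1 (fully open). A call has 1 to 8 rows; each row is the pose to reach, as a shift and turn from the pose commanded when the call began, along the tool's axes at that moment; what a row does not reach only later rows make up. The controller multiplies each number of a shift by 200 mm and each number of a turn by 45 degrees. A row lasts 1/10 s, in which the tool goes at most 50 mm and 8.59 degrees, less where a joint would pass 70% of its speed; a pose out of reach is approached as far as the arm can. A call with a number of a shift or a turn outside -1 to 1 is refused whole. A call with a gripper value outside its range is refused whole. The fingers move at their own pace and stop on an object; "squeeze" is the grip in N (left out, the last holds). Time passes only in rows, so rows that repeat a pose let the fingers close. It gives the time, the measured TCP pose, the force, the opening and the grip force at its end, in the units of the state.
- telemetry.sense(): the state, without advancing time (a new reading comes with each control period).
- imaging.grab_frame(name): name is "scene" or "top" or "wrist"; returns the picture (400x640x3 uint8, red, green, blue); there is no depth.
- imaging.calibration(name): a dict with "fx", "fy", "cx", "cy" (pixels), "cam_to_world" (4x4, takes a point from camera to world coordinates). Camera axes: x right, y up, looking along -z (the intrinsics and any distortion apply to the point x, -y, -z); pixel columns grow to the right and rows downward; lengths in mm; the calibration is good to about 2 mm. A picture is of the moment at which its call begins: read the wrist's pose just before it. calibration takes no time and is no camera call; for the wrist camera it gives the pose at the moment of the call.
- r.sign_off(): hands the job in; it is judged then, once.
Trained networks look in the newest picture that a camera, given by its name, has taken for a name from the list of things; names that differ only in an ending like _2 or _b are one class to them, and where a whole thing is asked for, a point or a joint stands for the part that bears it (a point fixed in the world has none). Each returns a list of dicts, best first, with "conf" (0 to 1); they miss things now and then, are a little off and sometimes report something else, mostly with a low value. They report only what shows in the picture. A call takes as long as a camera call. They do not tell look-alikes from the thing itself.
- imaging.recognise(camera, name): "extent" ([left, top, width, height] in pixels, round what is visible of it).
- imaging.mark_of(camera, name): "xy" ([column, row] in pixels: a listed point, or the origin of a listed thing).
The state is a dict: "clock": time; "qpos": joint angles; "qvel": joint speeds; "joint_efforts": joint torques, N m; "eef_pos": TCP position; "tcp_rot": TCP orientation; "contact_force": force on the tool from outside, world axes, zero at the start; "wrist_torque": the same for the moment, N m; "opening": opening from 0.0 (shut) to 1.0 (fully open); "grasp_force": force on a finger pad.
Only numpy, scipy, OpenCV 4.12 (cv2) and the standard library are available. Lean on these libraries where they do the work, as an engineer would, in place of code of your own. Each camera call takes 0.05 s, during which the arm holds its last target. There are 200 camera calls.

TASK

Take the tall white cap off the sloping wire drying rack and set it in the round pocket of the blue capping stand, closed top up and open rim down, sitting flat on the pocket's floor; then let go of it. Leave the short cap on the rack, and leave the bottle where it stands.

Things in the scene. Friction and masses are not known exactly. Their poses are not given: they have to be found in the camera images.
- tall_cap: tall white ribbed bottle cap: hollow cylinder 52 mm across, 38 mm high, wall 3 mm, one end closed, about 30 g. Origin at the centre of its open rim; z axis along the cap's axis, from open rim to closed top (z = 38 mm). At the start the open rim lies against the sloping rack and the closed top faces out and up, z axis 65 degrees from vertical
- tall_cap_top (a point): centre of the outside of the tall cap's closed top; axes as the cap's
- short_cap: the short white cap, 52 mm across but only 20 mm high, in the rack's other place; origin and axes as for the tall cap. Not to be moved
- rack: fixed rack of 6 mm steel wire, 236 mm wide, 115 mm high; origin on the bench, its -x is the front. The wire plane leans back, 65 degrees from level. Two cap places at y = -55 and +55 mm; a cap's rim centre lies at x 0, z 85 mm. Rims rest on level full-width wires 13 mm up- and down-slope of that; below, each cap sits on two 8 mm pins, 30 mm apart, sticking out 24 mm
- nest (a point): centre of the pocket's floor in the capping stand, 46 mm above the bench, axes those of the stand, z up. The pocket is round, 57 mm across and 6 mm deep, in a grey round nest 74 mm across whose rim is 52 mm above the bench
- stand: fixed capping stand: blue base plate 200 x 200 mm, 12 mm thick, reaching from -70 to 130 mm in x and y. Origin on the bench, below the nest's centre. A steel column 34 mm across stands at x = 100, y = 100 mm and carries a blue arm with the capping head, turned aside: it reaches to x = 225 mm at y = 100 mm, 90 to 195 mm above the bench
- bottle: white plastic bottle standing on the bench, 72 mm across, 170 mm high, origin under its centre. Not to be moved
Not all that is in view belongs to the job. What is shaped like the tall_cap but red or turquoise is not meant.

How it is judged:
By the outcome, as a careful person would: the job done as asked, in the order asked, and still so for the second after the job is handed in, with the robot touching nothing.
It also fails if it takes over 48 s, if anything falls off the work surface, if the arm or the gripper's body presses on something with over 40 N, if the wrist force passes 120 N, or if a joint passes its speed limit or range.

## Working session

There is one attempt and no reset: what is moved stays moved. The work goes in short steps, Python scripts to look and compute and a tool call to move; the robot and the scene stay as the last step left them, time stands still between calls to the robot, and variables do not carry over. Pictures are saved under pics/ and viewed, at most 10 in all, crops included, and the job is handed in when it is done.

Besides the shell and the picture viewer there is one more tool, called after "Request:" as a command line: name --argument value ..., lists and objects as JSON in quotes. step_arm: Moves the arm, as the interface text tells. Its arguments: {"type":"object","properties":{"moves":{"type":"array"},"squeeze":{"type":"number"}},"required":["moves"]}

```bash
mkdir -p pics
cat > h.py <<'E'
import numpy as np, cv2
from rig import telemetry, imaging, r
def snap(cam,fn): 
    im=imaging.grab_frame(cam); cv2.imwrite('pics/'+fn,im[:,:,::-1]); return im
def P(cam):
    c=imaging.calibration(cam); return c, np.array(c['cam_to_world'])
def ray(cam,xy):
    c,T=P(cam); d=np.array([(xy[0]-c['cx'])/c['fx'],-(xy[1]-c['cy'])/c['fy'],-1]); d=T[:3,:3]@d
    return T[:3,3], d/np.linalg.norm(d)
def onz(cam,xy,z):
    o,d=ray(cam,xy); return o+d*(z-o[2])/d[2]
def proj(cam,p):
    c,T=P(cam); q=T[:3,:3].T@(np.array(p)-T[:3,3]); return [c['cx']+c['fx']*q[0]/-q[2], c['cy']-c['fy']*q[1]/-q[2]]
def tri(l):
    A=np.zeros((3,3));b=np.zeros(3)
    for o,d in l:
        M=np.eye(3)-np.outer(d,d);A+=M;b+=M@o
    p=np.linalg.solve(A,b); return p,[np.linalg.norm((np.eye(3)-np.outer(d,d))@(p-o)) for o,d in l]
E
python3 - <<'E'
from h import *
np.set_printoptions(precision=1,suppress=True)
a=snap('scene','a.png');b=snap('top','b.png')
for c in ('scene','top'):
    k=imaging.calibration(c);print(c,{x:k[x] for x in k if x!='cam_to_world'},np.array(k['cam_to_world']).round(2).tolist())
    for n in ('tall_cap','tall_cap_top','short_cap','rack','nest','stand','bottle'):
        m=imaging.mark_of(c,n); e=[] if n in('nest','tall_cap_top') else imaging.recognise(c,n)
        print(n,[(np.round(x['xy']).tolist(),round(x['conf'],2)) for x in m],[(np.round(x['extent']).tolist(),round(x['conf'],2)) for x in e])
print(telemetry.sense())
E
```

```text
scene {'fx': 368.0519664668171, 'fy': 368.0519664668171, 'cx': 319.4777451901757, 'cy': 202.5465395215435} [[0.04, -0.56, 0.82, 1354.76], [1.0, 0.04, -0.02, -97.21], [-0.02, 0.82, 0.57, 656.48], [0.0, 0.0, 0.0, 1.0]]
tall_cap [([199.0, 234.0], 0.96), ([263.0, 194.0], 0.63), ([253.0, 208.0], 0.53), ([388.0, 286.0], 0.35)] [([188.0, 226.0, 24.0, 19.0], 0.97), ([246.0, 191.0, 25.0, 21.0], 0.59), ([263.0, 188.0, 6.0, 6.0], 0.45)]
tall_cap_top [([198.0, 240.0], 0.76), ([258.0, 197.0], 0.56), ([259.0, 200.0], 0.39)] []
short_cap [([294.0, 211.0], 0.65)] [([247.0, 193.0, 24.0, 19.0], 0.5)]
rack [] [([232.0, 197.0, 88.0, 62.0], 0.91)]
nest [([450.0, 218.0], 0.69)] []
stand [([446.0, 232.0], 0.88)] [([414.0, 193.0, 154.0, 76.0], 0.91)]
bottle [([389.0, 287.0], 0.61), ([449.0, 230.0], 0.44)] [([373.0, 227.0, 35.0, 70.0], 0.89)]
top {'fx': 370.11273315468827, 'fy': 370.11273315468827, 'cx': 321.406340139207, 'cy': 200.0134213509472} [[0.0, 1.0, -0.06, 498.82], [-1.0, 0.0, -0.02, -75.72], [-0.02, 0.06, 1.0, 1045.1], [0.0, 0.0, 0.0, 1.0]]
tall_cap [([393.0, 208.0], 0.93), ([392.0, 265.0], 0.85), 
[... 250 characters left out ...]
81)] [([345.0, 194.0, 19.0, 16.0], 0.78)]
rack [([369.0, 207.0], 0.85), ([394.0, 209.0], 0.62)] [([332.0, 171.0, 90.0, 61.0], 0.92)]
nest [([195.0, 197.0], 0.89)] []
stand [([201.0, 196.0], 0.64)] [([119.0, 103.0, 110.0, 124.0], 0.9)]
bottle [([281.0, 131.0], 0.66)] [([260.0, 111.0, 29.0, 28.0], 0.84)]
{'clock': 1.3, 'qpos': array([ 1.1,  0.4,  1.6,  0. ,  1.2, -0. ]), 'qvel': array([ 0.,  0.,  0.,  0., -0., -0.]), 'joint_efforts': array([ -0. , -60.5, -34.2,  -0. ,   0. ,  -0. ]), 'eef_pos': array([261. , 567.9, 231.3]), 'tcp_rot': array([ 3.1, -0. ,  2.7]), 'contact_force': array([-0.5, -0.4, -0.2]), 'wrist_torque': array([ 0., -0., -0.]), 'grasp_force': 0.0, 'opening': 0.9989739376620146}
```

View pics/a.png

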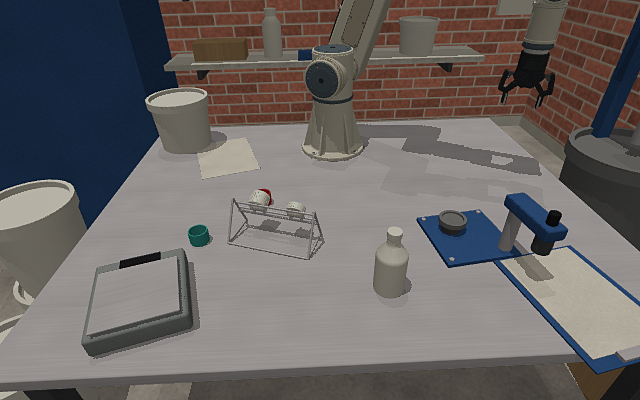

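View pics/b.png

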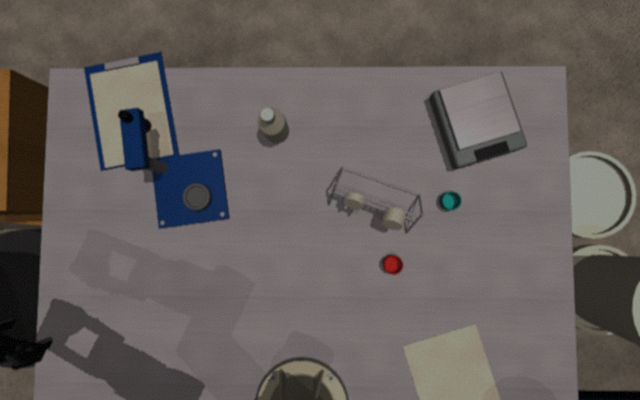

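The scene and top views agree. Three things have the tall cap's shape:
- a turquoise one: scene (199,235), top (448,200)
- a red one: scene (264,194), top (392,264)
- a white one on the rack's right place: scene (257,200), top (394,217)

The white one on the rack fits the description. The short cap sits at scene (295,208), top (354,200). I'll confirm this in one enlarged crop.

Run:
```python
from h import *
a=cv2.imread('pics/a.png')[170:270,180:340]; b=cv2.imread('pics/b.png')[160:280,320:470]
a=cv2.resize(a,(480,300),interpolation=3); b=cv2.resize(b,(375,300),interpolation=3)
cv2.imwrite('pics/c.png',np.vstack([cv2.resize(a,(640,400)),]))
cv2.imwrite('pics/d.png',cv2.resize(b,(750,600),interpolation=3))
np.set_printoptions(precision=1,suppress=True)
p,e=tri([ray('scene',[450,218]),ray('top',[195,197])]);print('nest',p,e, onz('scene',[450,218],46),onz('top',[195,197],46))
p,e=tri([ray('scene',[255,201]),ray('top',[395,228])]);print('captop?',p,e, onz('top',[395,222],101))
print('bottle',onz('scene',[389,287],0),onz('top',[281,131],0))
print('red',onz('top',[392,264],38),'turq',onz('top',[448,200],38),'short',onz('top',[355,200],90))
```

```text
nest [566.1 284.7  48. ] [np.float64(2.974165036998197), np.float64(2.9741650369981527)] [564.4 282.5  46. ] [566.8 288.5  46. ]
captop? [ 485.  -251.3   73.2] [np.float64(2.4490557919447586), np.float64(2.449055791944837)] [ 500.4 -244.   101. ]
bottle [760.2  79.9   0. ] [760.1  61.4   0. ]
red [ 387.8 -246.2   38. ] turq [ 560.4 -398.8   38. ] short [ 556.8 -143.6   90. ]
```

View pics/d.png

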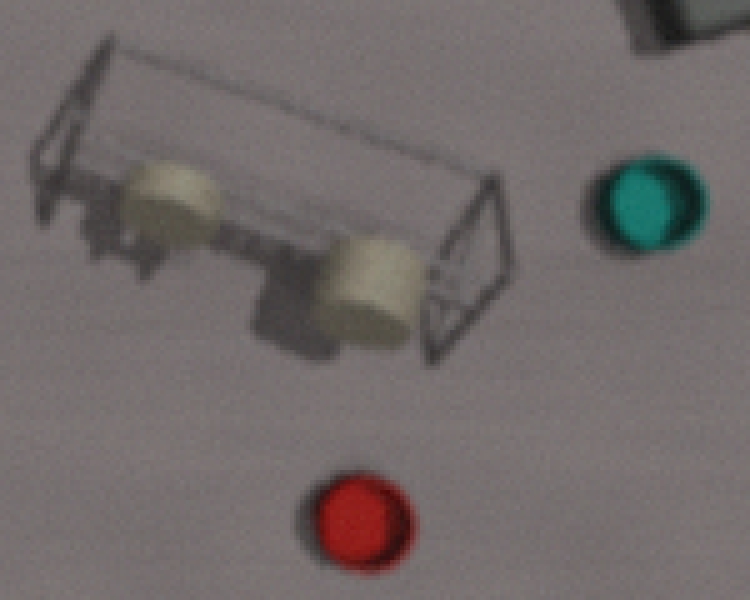

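The crop shows the tall white cap on the rack's right place at crop (370,290), the short cap at (170,205), and the red (365,520) and turquoise (652,202) decoys off the rack. The white one on the right is the target, so I'm moving over to look closely.

Request:
step_arm --moves '[[[0,0,0],[-0.2,-0.27,-0.35],1],[[0,0,0],[-0.4,-0.54,-0.35],1],[[0,0,0],[-0.58,-0.79,-0.35],1],[[0,0,0],[-0.58,-0.79,-0.35],1],[[0,0,0],[-0.58,-0.79,-0.35],1]]'

```text
clock: 1.8
eef_pos: [300.7, 372.4, 302.2]
tcp_rot: [3.142, 0.001, 2.709]
contact_force: [-0.2, 0.5, -0.0]
opening: 1.001
grasp_force: 0.0
```

Request:
step_arm --moves '[[[0,0,0],[-0.2,-0.27,0],1],[[0,0,0],[-0.4,-0.54,0],1],[[0,0,0],[-0.58,-0.79,0],1],[[0,0,0],[-0.58,-0.79,0],1],[[0,0,0],[-0.58,-0.79,0],1]]'

```text
clock: 2.3
eef_pos: [340.4, 179.8, 301.4]
tcp_rot: [-3.141, 0.001, 2.706]
contact_force: [-0.3, 0.8, 0.4]
opening: 1.0
grasp_force: 0.0
```

Request:
step_arm --moves '[[[0,-0.17,0],[-0.2,-0.27,0],1],[[0,-0.34,0],[-0.4,-0.54,0],1],[[0,-0.5,0],[-0.58,-0.79,0],1],[[0,-0.5,0],[-0.58,-0.79,0],1],[[0,-0.5,0],[-0.58,-0.79,0],1]]'

```text
clock: 2.8
eef_pos: [379.1, -11.3, 301.6]
tcp_rot: [3.141, 0.394, 2.706]
contact_force: [0.4, 1.2, 0.1]
opening: 1.003
grasp_force: 0.0
```

```bash
cat >> h.py <<'E'
from scipy.spatial.transform import Rotation as Ro
np.set_printoptions(precision=3,suppress=True)
def cur():
    s=telemetry.sense(); return s, np.array(s['eef_pos']), Ro.from_euler('xyz',s['tcp_rot']).as_matrix()
def go(p,R=None):
    s,q,C=cur(); R=C if R is None else R
    print('turn',np.degrees(Ro.from_matrix(C.T@R).as_rotvec())/45,'shift',C.T@(np.array(p)-q)/200)
def grasp_R(yaw,tilt,sgn=1):
    t=np.radians(tilt); z=np.array([np.sin(t)*np.cos(yaw),np.sin(t)*np.sin(yaw),-np.cos(t)]); y=sgn*np.array([-np.sin(yaw),np.cos(yaw),0])
    return np.c_[np.cross(y,z),y,z]
E
python3 - <<'E'
from h import *
s,q,C=cur(); print(s['clock'],s['qpos'],q,C.tolist())
go([420,-190,300],grasp_R(-.355,35))
E
```

```text
2.8 [ 0.163 -0.335  2.229 -0.272  0.934 -0.845] [379.127 -11.281 301.597] [[-0.8371348686502318, 0.42172663515763786, 0.3483559341945775], [0.3894546557060521, 0.9067229983508502, -0.16179763722170187], [-0.3840967102681831, 0.00022239663140206922, -0.9232928396239726]]
turn [-0.049 -0.276 -0.09 ] shift [-0.516 -0.724  0.223]
```

Request:
step_arm --moves '[[[-0.02,-0.1,-0.03],[-0.17,-0.24,0.07],1],[[-0.03,-0.2,-0.06],[-0.34,-0.48,0.15],1],[[-0.05,-0.28,-0.09],[-0.52,-0.72,0.22],1],[[-0.05,-0.28,-0.09],[-0.52,-0.72,0.22],1],[[-0.05,-0.28,-0.09],[-0.52,-0.72,0.22],1],[[-0.05,-0.28,-0.09],[-0.52,-0.72,0.22],1]]'

```text
clock: 3.4
eef_pos: [422.9, -188.0, 300.9]
tcp_rot: [3.139, 0.613, 2.787]
contact_force: [0.4, -0.8, 0.2]
opening: 1.0
grasp_force: 0.0
```

Run:
```python
from h import *
s,q,C=cur(); print(s['clock'],s['qpos'],q,s['tcp_rot'])
snap('wrist','w1.png')
k,T=P('wrist');print(k['fx'],k['cx'],k['cy'],T.tolist(),[x for x in k])
for n in ('tall_cap','tall_cap_top','short_cap','rack'):
    print(n,[(np.round(x['xy'],1).tolist(),round(x['conf'],2)) for x in imaging.mark_of('wrist',n)])
```

```text
3.4 [-0.474 -0.284  2.283  0.138  0.538 -1.788] [ 422.897 -187.975  300.878] [3.139 0.613 2.787]
334.4270820108912 317.34755508774003 200.61027933468296 [[0.3451717918766642, -0.5658610391167553, -0.7487708050547621, 284.25052681542405], [0.9385376655818849, 0.2096961268423116, 0.2741798400164341, -137.46197380866673], [0.001866648536018006, -0.7973887501068956, 0.6034630865481369, 372.3176430816135], [0.0, 0.0, 0.0, 1.0]] ['fx', 'fy', 'cx', 'cy', 'cam_to_world']
tall_cap [([206.5, 162.0], 0.67), ([302.7, 138.5], 0.64)]
tall_cap_top [([303.9, 119.7], 0.76), ([211.9, 147.3], 0.74)]
short_cap [([398.4, 139.3], 0.94)]
rack []
```

View pics/w1.png

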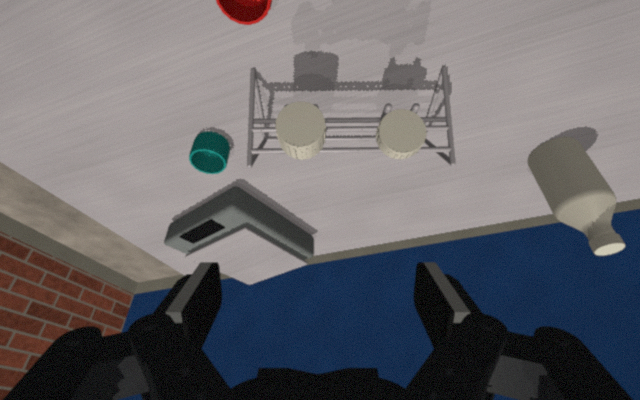

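The wrist view (upside down) shows the tall cap at (300,130), the short cap at (401,134), the turquoise decoy at (210,152), and the rack between columns 250 and 452. I'll fit the rack pose to the silhouettes of both caps.

```bash
cat > fit.py <<'E'
from h import *
from scipy.optimize import minimize
th=np.linspace(0,2*np.pi,60)
def hull(cam,x,y,yaw,ypl,h):
    n=np.array([-np.sin(np.radians(65)),0,np.cos(np.radians(65))]); u=np.array([0,1,0]); v=np.cross(n,u)
    pts=[np.array([0,ypl,85])+n*k+26*(np.cos(t)*u+np.sin(t)*v) for k in(0,h) for t in th]
    Z=Ro.from_euler('z',yaw).as_matrix()
    return cv2.convexHull(np.float32([proj(cam,Z@p+[x,y,0]) for p in pts]))
def mask(im,box,t):
    d=im[:,:,0].astype(float)-im[:,:,2]; d=cv2.GaussianBlur(d,(3,3),0); m=np.zeros(d.shape,np.uint8); x0,y0,x1,y1=box
    m[y0:y1,x0:x1]=(d[y0:y1,x0:x1]>t)*255; return m
S=8
def soft(cam,hu,box):
    x0,y0,x1,y1=box; m=np.zeros(((y1-y0)*S,(x1-x0)*S),np.uint8)
    cv2.fillConvexPoly(m,np.int32((hu[:,0]-[x0-.5,y0-.5])*S),255); return cv2.resize(m,(x1-x0,y1-y0),interpolation=cv2.INTER_AREA)/255.
E
python3 - <<'E'
from fit import *
for f,b in (('w1',(265,90,435,170)),('b',(338,185,412,235)),('a',(243,185,310,220))):
    im=cv2.imread(f'pics/{f}.png')[:,:,::-1]; d=im[:,:,0].astype(int)-im[:,:,2]; x0,y0,x1,y1=b
    print(f,np.histogram(d[y0:y1,x0:x1],bins=range(-20,60,5)))
cams=[('wrist','w1',(265,90,435,170),15),('top','b',(338,185,412,235),15)]
data=[]
for c,f,b,t in cams:
    im=cv2.imread(f'pics/{f}.png')[:,:,::-1]; m=mask(im,b,t); data.append((c,b,(m[b[1]:b[3],b[0]:b[2]]/255.)))
def cost(p,which):
    e=0
    for c,b,m in which:
        r_=np.maximum(soft(c,hull(c,p[0],p[1],p[2]/100,-55,38),b),soft(c,hull(c,p[0],p[1],p[2]/100,55,20),b))
        e+=((r_-m)**2).sum()/m.sum()
    return e
for w in (data[:1],data[1:],data):
    best=min((minimize(cost,[x,y,-35],args=(w,),method='Nelder-Mead',options=dict(initial_simplex=[[x,y,-35],[x+15,y,-35],[x,y+15,-35],[x,y,-25]])) for x in(530,550) for y in (-190,-210)),key=lambda r:r.fun)
    print(best.x,best.fun)
    x,y,a=best.x[0],best.x[1],best.x[2]/100
    print('rim',[x+55*np.sin(a),y-55*np.cos(a),85])
im=cv2.imread('pics/w1.png')
for yp,h in((-55,38),(55,20)): cv2.polylines(im,[np.int32(hull('wrist',x,y,a,yp,h))],1,(0,0,255),1)
cv2.imwrite('pics/e.png',cv2.resize(im[50:190,230:470],(720,420),interpolation=2))
E
```

```text
w1 (array([   0,    0,    0,    0,  394, 7217, 1713, 1121, 2835,  320,    0,
          0,    0,    0,    0]), array([-20, -15, -10,  -5,   0,   5,  10,  15,  20,  25,  30,  35,  40,
        45,  50,  55]))
b (array([   0,    0,    0,    2,  467, 2409,  327,  277,  210,    8,    0,
          0,    0,    0,    0]), array([-20, -15, -10,  -5,   0,   5,  10,  15,  20,  25,  30,  35,  40,
        45,  50,  55]))
a (array([   0,    0,    3,   16,  292, 1562,  165,  233,   11,    3,    2,
          3,    3,    1,    1]), array([-20, -15, -10,  -5,   0,   5,  10,  15,  20,  25,  30,  35,  40,
        45,  50,  55]))Traceback (most recent call last):
  File "<stdin>", line 16, in <module>
  File "<stdin>", line 16, in <genexpr>
    res = _minimize_neldermead(fun, x0, args, callback, bounds=bounds,
                               **options)
    fxcc = func(xcc)
    fx = function(np.copy(x), *(wrapper_args + args))
  File "<stdin>", line 12, in cost
  File "fit.py", line 8, in hull
    return cv2.convexHull(np.float32([proj(cam,Z@p+[x,y,0]) for p in pts]))
                                      ~~~~^^^^^^^^^^^^^^^^^
  File "h.py", line 13, in proj
    c,T=P(cam); q=T[:3,:3].T@(np.array(p)-T[:3,3]); return [c['cx']+c['fx']*q[0]/-q[2], c['cy']-c['fy']*q[1]/-q[2]]
        ~^^^^^
  File "h.py", line 6, in P
    c=imaging.calibration(cam); return c, np.array(c['cam_to_world'])
ValueError: time passes only in moves, steps and waits
```

```bash
sed -i 's/^def P(cam):/import functools\n@functools.cache\ndef P(cam):/' h.py
cat > run.py <<'E'
from fit import *
def solve(data,x0):
    def cost(p,which):
        e=0
        for c,b,m in which:
            r_=np.maximum(soft(c,hull(c,p[0],p[1],p[2]/100,-55,38),b),soft(c,hull(c,p[0],p[1],p[2]/100,55,20),b))
            e+=((r_-m)**2).sum()/m.sum()
        return e
    x,y,w=x0
    return minimize(cost,x0,args=(data,),method='Nelder-Mead',options=dict(maxiter=120,initial_simplex=[[x,y,w],[x+15,y,w],[x,y+15,w],[x,y,w+8]]))
def load(cams):
    o=[]
    for c,f,b,t in cams:
        m=mask(cv2.imread(f'pics/{f}.png')[:,:,::-1],b,t); o.append((c,b,(m[b[1]:b[3],b[0]:b[2]]/255.)))
    return o
def rep(R):
    x,y,a=R.x[0],R.x[1],R.x[2]/100; print(R.x,R.fun,'rim',x+55*np.sin(a),y-55*np.cos(a)); return x,y,a
E
timeout 300 python3 - <<'E'
from run import *
data=load([('wrist','w1',(265,90,435,170),14),('top','b',(338,185,412,235),14)])
for w in (data[:1],data[1:],data):
    x,y,a=rep(solve(w,[540,-200,-35]))
im=cv2.imread('pics/w1.png')
for yp,h in((-55,38),(55,20)): cv2.polylines(im,[np.int32(hull('wrist',x,y,a,yp,h))],1,(0,0,255),1)
cv2.imwrite('pics/e.png',cv2.resize(im[50:190,230:470],(720,420),interpolation=2))
E
```

```text
[ 542.343 -190.174  -34.297] 0.02223256264221977 rim 523.8469442634185 -241.97102548587372
[ 546.826 -196.896  -34.708] 0.3130141465429784 rim 528.1174534354083 -248.61644308799248
[ 544.837 -192.948  -34.542] 0.5032033533426287 rim 526.2148426208416 -244.69939517048047
```

View pics/e.png

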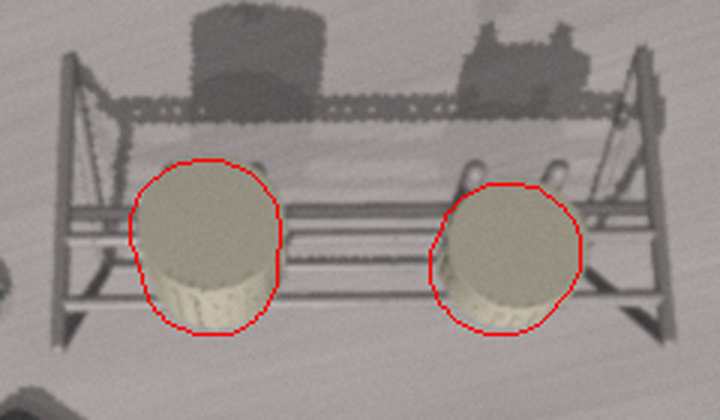

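The wrist-only fit matches closely (cost 0.02, both outlines on the caps), so I'll use it. Next I'll check where the open fingertips sit relative to the TCP and plan the pre-grasp.

```bash
timeout 300 python3 - <<'E'
from h import *
s,q,C=cur()
for back in (0,6,13,20):
    print(back,[np.round(proj('wrist',q+C@np.array([dx,sy*42.5,-back]))).tolist() for sy in(1,-1) for dx in (-11,11)])
a=-.343; R=grasp_R(a,65); rim=np.array([523.8,-242,85]); n=-R[:,2]; print(n)
for d in (110,60,10): print(d,rim+n*d); go(rim+n*d,R)
E
```

```text
0 [[407.0, 286.0], [411.0, 245.0], [233.0, 285.0], [230.0, 244.0]]
6 [[410.0, 292.0], [414.0, 250.0], [230.0, 292.0], [226.0, 250.0]]
13 [[414.0, 301.0], [419.0, 258.0], [226.0, 301.0], [222.0, 257.0]]
20 [[419.0, 311.0], [424.0, 265.0], [222.0, 311.0], [217.0, 265.0]]
[-0.854  0.305  0.423]
110 [ 429.913 -208.472  131.488]
turn [-0.004 -0.665 -0.005] shift [ 0.422 -0.099  0.735]
60 [ 472.589 -223.712  110.357]
turn [-0.004 -0.665 -0.005] shift [ 0.297 -0.098  0.952]
10 [ 515.265 -238.952   89.226]
turn [-0.004 -0.665 -0.005] shift [ 0.172 -0.096  1.169]
```

Request:
step_arm --moves '[[[0,-0.17,0],[0.09,-0.03,0.2],0.85],[[0,-0.34,0],[0.19,-0.05,0.4],0.85],[[0,-0.5,0],[0.28,-0.08,0.6],0.85],[[0,-0.665,0],[0.37,-0.1,0.8],0.85],[[0,-0.665,0],[0.37,-0.1,0.82],0.85],[[0,-0.665,0],[0.37,-0.1,0.82],0.85],[[0,-0.665,0],[0.37,-0.1,0.82],0.85]]'

```text
clock: 4.35
eef_pos: [406.5, -152.8, 313.1]
tcp_rot: [3.134, 1.011, 2.769]
contact_force: [-4.3, -12.9, 1.1]
opening: 0.925
grasp_force: 0.0
```

```bash
timeout 300 python3 - <<'E'
from run import *
s,q,C=cur(); print(s['clock'],s['qpos'],q,s['tcp_rot'],s['opening'])
snap('wrist','w2.png')
im=cv2.imread('pics/w2.png')
a=-.343; R=grasp_R(a,65); rim=np.array([523.8,-242,85]);n=-R[:,2]
go(rim+n*5,R)
for yp,h in((-55,38),(55,20)):
    hu=hull('wrist',542.3,-190.2,a,yp,h); cv2.polylines(im,[np.int32(hu)],1,(0,0,255),1)
cv2.imwrite('pics/f.png',im)
E
```

```text
4.35 [-0.363 -0.444  2.574  1.446 -0.    -3.012] [ 406.474 -152.751  313.066] [3.134 1.011 2.769] 0.9250411105483508
turn [-0.017 -0.149 -0.009] shift [ 0.599 -0.221  1.193]
```

View pics/f.png

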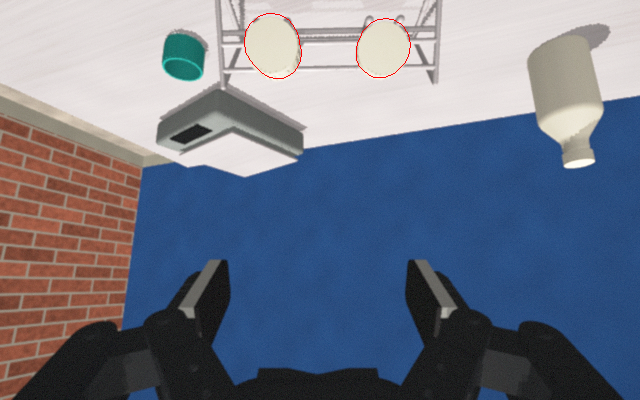

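The overlay still sits on both caps (tall at (273,46), short at (384,47)), but the wrist ran into a singularity with q5 = 0 and q6 at its limit. I'll fit the arm's kinematics from the recorded poses and plan which wrist branch to use.

```bash
cat > kin.py <<'E'
from h import *
from scipy.optimize import least_squares
Y=lambda a:Ro.from_euler('y',a).as_matrix(); Z=lambda a:Ro.from_euler('z',a).as_matrix()
D=[([1.138,.353,1.633,0,1.155,-.002],[261,567.9,231.3],[3.1416,0,2.709]),
([.163,-.335,2.229,-.272,.934,-.845],[379.13,-11.28,301.6],[3.141,.394,2.706]),
([-.474,-.284,2.283,.138,.538,-1.788],[422.9,-187.98,300.88],[3.139,.613,2.787]),
([-.363,-.444,2.574,1.446,0,-3.012],[406.47,-152.75,313.07],[3.134,1.011,2.769])]
def fk(q,k):
    a1,d1,L1,a3,L2,L6,s4,s6,c6=k
    R=Z(q[0]);p=R@[a1,0,d1];R=R@Y(q[1]);p=p+R@[0,0,L1];R=R@Y(q[2])@Z(s4*q[3]);p=p+R@[a3,0,L2];R=R@Y(q[4]);p=p+R@[0,0,L6]
    return p,R@Z(s6*q[5]+c6)
def rotd(A,B): return Ro.from_matrix(A.T@B).as_rotvec()
def fitk():
    best=None
    for s4 in(1,-1):
        for s6 in(1,-1):
            for c6 in (np.pi/2,-np.pi/2):
                f=lambda k:np.concatenate([np.r_[(fk(q,[*k[:3],0,*k[3:],s4,s6,c6])[0]-p),200*rotd(fk(q,[*k[:3],0,*k[3:],s4,s6,c6])[1],Ro.from_euler('xyz',e).as_matrix())] for q,p,e in D])
                o=least_squares(f,[50,330,400,380,280])
                if best is None or o.cost<best[0]: best=(o.cost,np.r_[o.x[:3],0,o.x[3:],s4,s6,c6],o.fun)
    return best
lo=np.array([-2.63,-.92,.06,-1.3,0,-3.02]);hi=np.array([2.63,2.1,2.66,4.44,2.69,3.02])
def ik(p,R,k,seed):
    f=lambda q:np.r_[(fk(q,k)[0]-p),200*rotd(fk(q,k)[1],R)]
    o=least_squares(f,np.clip(seed,lo+.01,hi-.01),bounds=(lo,hi)); return o.x,np.abs(o.fun).max()
E
timeout 300 python3 - <<'E'
from kin import *
c,k,res=fitk(); print(c,k); print(np.array(res).reshape(-1,6).round(1))
np.save('k.npy',k)
a=-.343; rim=np.array([523.8,-242,85]); n=-grasp_R(a,65)[:,2]; g=rim+n*24
for tilt in (65,55,45,35,25):
  for sg in (1,-1):
    R=grasp_R(a,tilt,sg)
    for d in (0,90):
      t=g+R[:,2]*(19-d)
      for q4 in(0,3.14):
        for q6 in (-1.57,1.57):
          q,e=ik(t,R,k,[-.45,-.4,2.3,q4,.4,q6])
          if e<2: print(tilt,sg,d,q)
E
```

```text
39.80643053986766 [  9.606 224.179 559.222   0.    461.835 328.485   1.      1.      1.571]
[[ 1.4  0.1  2.8  0.1  0.   0.4]
 [-4.4  1.   0.8  0.   0.1  0.1]
 [-2.7 -1.6 -0.5 -0.1 -0.1  0.1]
 [ 4.2 -3.2 -3.2  0.1  0.1  0.1]]
65 1 0 [-0.531  0.602  2.646  2.962  1.239  1.55 ]
65 1 0 [-0.531  0.602  2.646  2.962  1.239  1.55 ]
65 1 0 [-0.531  0.602  2.646  2.962  1.239  1.55 ]
65 -1 0 [-0.531  0.602  2.646  2.962  1.239 -1.592]
65 -1 0 [-0.531  0.602  2.646  2.962  1.239 -1.592]
65 -1 0 [-0.531  0.602  2.646  2.962  1.239 -1.592]
55 1 0 [-0.514  0.437  2.58   2.953  0.837  1.599]
55 1 0 [-0.514  0.437  2.58   2.953  0.837  1.599]
55 1 0 [-0.514  0.437  2.58   2.953  0.837  1.599]
55 -1 0 [-0.514  0.437  2.58   2.953  0.837 -1.542]
55 -1 0 [-0.514  0.437  2.58   2.953  0.837 -1.542]
55 -1 0 [-0.514  0.437  2.58   2.953  0.837 -1.542]
45 1 0 [-0.497  0.334  2.488  2.901  0.472  1.677]
45 1 0 [-0.497  0.334  2.488  2.901  0.472  1.677]
45 1 0 [-0.497  0.334  2.488  2.901  0.472  1.677]
45 1 90 [-0.532  0.076  2.561  2.678  0.302  1.882]
45 1 90 [-0.532  0.076  2.561  2.678  0.302  1.882]

[... 604 characters left out ...]
.614  0.156 -1.161]
35 -1 0 [-0.48   0.289  2.381  2.614  0.156 -1.161]
35 -1 0 [-0.48   0.289  2.381  2.614  0.156 -1.161]
35 -1 90 [-0.501  0.052  2.413  0.907  0.115  0.537]
35 -1 90 [-0.501  0.052  2.413  0.907  0.115  0.537]
35 -1 90 [-0.501  0.052  2.413  0.907  0.115  0.537]
25 1 0 [-0.465  0.29   2.265  0.324  0.162 -2.002]
25 1 90 [-0.477  0.088  2.261  0.159  0.364 -1.841]
25 -1 0 [-0.465  0.29   2.265  0.324  0.162  1.14 ]
25 -1 0 [-0.465  0.29   2.265  0.324  0.162  1.14 ]
25 -1 0 [-0.465  0.29   2.265  0.324  0.162  1.14 ]
25 -1 90 [-0.477  0.088  2.261  0.159  0.364  1.301]
25 -1 90 [-0.477  0.088  2.261  0.159  0.364  1.301]
25 -1 90 [-0.477  0.088  2.261  0.159  0.364  1.301]
```

The aligned grasp sits at the elbow limit. A tool tilt of 20° gripping across the same sides stays on the regular wrist branch, and the cap is then righted by turning about the closing axis. I'm checking inverse kinematics for both pick and place.

```bash
timeout 300 python3 - <<'E'
from kin import *
k=np.load('k.npy')
a=-.343; rim=np.array([523.8,-242,85]); n=-grasp_R(a,65)[:,2]; g=rim+n*30
R=grasp_R(a,20)
for d in (0,50,110):
    t=g+R[:,2]*(24-d); print(d,t,*ik(t,R,k,[-.45,0,2.2,.2,.4,-1.8])); go(t,R)
b=np.arctan2(285,566)
for ti in (0,45):
  Rp=grasp_R(b,ti,-1)
  for z in (76,160):
    t=np.array([566,285,z])+Rp[:,2]*24; print('place',ti,z,t,*ik(t,Rp,k,[.45,.4,1.7,0,.4,1.5]))
E
```

```text
0 [ 505.925 -235.617   75.126] [-0.459  0.302  2.214  0.143  0.282 -1.818] 2.2737367544323206e-13
turn [-0.012  0.851 -0.015] shift [ 0.687 -0.222  1.163]
50 [ 489.82  -229.865  122.111] [-0.464  0.197  2.208  0.108  0.393 -1.784] 1.165627261260967e-11
turn [-0.012  0.851 -0.015] shift [ 0.533 -0.224  0.967]
110 [ 470.494 -222.964  178.492] [-0.47   0.078  2.184  0.085  0.534 -1.763] 3.979039320256561e-13
turn [-0.012  0.851 -0.015] shift [ 0.347 -0.225  0.731]
place 0 76 [566. 285.  52.] [0.466 0.549 1.79  0.    0.803 1.571] 1.1368683772161603e-13
place 0 160 [566. 285. 136.] [0.466 0.452 1.724 0.    0.966 1.571] 3.410605131648481e-13
place 45 76 [581.157 292.632  59.029] [0.466 0.407 2.167 0.123 0.    1.448] 43.566972575936916
place 45 160 [581.157 292.632 143.029] [0.466 0.264 2.198 0.364 0.    1.207] 21.115342563154595
```

```bash
timeout 300 python3 - <<'E'
from kin import *
k=np.load('k.npy')
b=np.arctan2(285,566)
for ti in (40,45):
 for h in range(-120,121,20):
  Rp=grasp_R(b+np.radians(h),ti,-1)
  sol=[]
  for z in (76,130):
    t=np.array([566,285,z])+Rp[:,2]*24
    c=[ik(t,Rp,k,[.45,.4,1.7,q4,.6,q6]) for q4 in(0,1.2,-1,3) for q6 in(-1.5,0,1.5)]
    c=[x for x,e in c if e<1]
    u=[]
    for x in c:
      if not any(np.abs(x-y).max()<.05 for y in u): u.append(x)
    print(ti,h,z,*u)
E
```

```text
40 -120 76 [ 0.694  0.791  1.511 -0.498  1.385 -2.158]
40 -120 130 [ 0.694  0.729  1.488 -0.492  1.46  -2.198]
40 -100 76 [ 0.748  0.719  1.666 -0.668  1.2   -2.294]
40 -100 130 [ 0.748  0.651  1.642 -0.649  1.271 -2.353]
40 -80 76 [ 0.777  0.642  1.833 -0.865  0.991 -2.393]
40 -80 130 [ 0.777  0.566  1.809 -0.82   1.057 -2.479]
40 -60 76 [ 0.773  0.566  1.997 -1.122  0.771 -2.443]
40 -60 130 [ 0.773  0.481  1.972 -1.027  0.824 -2.579]
40 -40 76
40 -40 130 [ 0.721  0.405  2.112 -1.3    0.575 -2.638]
40 -20 76 [ 0.614  0.456  2.24   4.18   0.364 -2.185]
40 -20 130
40 0 76 [ 0.466  0.44   2.277  3.142  0.274 -1.571]
40 0 130 [ 0.466  0.33   2.247  3.142  0.133 -1.571]
40 20 76 [ 0.319  0.456  2.24   2.103  0.364 -0.956]
40 20 130 [ 0.319  0.35   2.211  1.74   0.316 -0.572]
40 40 76 [ 0.212  0.501  2.14   1.494  0.553 -0.732]
40 40 130 [ 0.212  0.405  2.113  1.301  0.575 -0.504]
40 60 76 [ 0.16   0.566  1.997  1.122  0.771 -0.699]
40 60 130 [ 0.16   0.481  1.972  1.027  0.824 -0.563]
40 80 76 [ 0.156  0.642  1.833  0.865  0.991 -0.749]
40 80 130 [ 0.156  0.566  1.809  0.82   1.057 -0.66
[... 841 characters left out ...]
]
45 0 130 [ 0.466  0.343  2.3    3.142  0.287 -1.571]
45 20 76 [ 0.297  0.479  2.285  2.295  0.487 -1.169]
45 20 130 [ 0.297  0.365  2.259  2.054  0.407 -0.902]
45 40 76 [ 0.179  0.525  2.171  1.652  0.633 -0.918]
45 40 130 [ 0.179  0.423  2.148  1.481  0.633 -0.707]
45 60 76 [ 0.126  0.592  2.012  1.224  0.832 -0.822]
45 60 130 [ 0.126  0.504  1.99   1.135  0.874 -0.688]
45 80 76 [ 0.125  0.671  1.831  0.934  1.05  -0.826]
45 80 130 [ 0.125  0.594  1.811  0.892  1.11  -0.739]
45 100 76 [ 0.16   0.753  1.648  0.718  1.265 -0.892]
45 100 130 [ 0.16   0.685  1.628  0.702  1.332 -0.833]
45 120 76 [ 0.22   0.83   1.477  0.536  1.46  -1.006]
45 120 130 [ 0.22   0.768  1.457  0.533  1.531 -0.964]
```

A 45° place tilt with heading +80° from radial is well inside all joint ranges. Going to the pre-grasp pose.

Request:
step_arm --moves '[[[0,0.17,0],[0.07,-0.05,0.15],0.85],[[0,0.34,0],[0.14,-0.09,0.29],0.85],[[0,0.51,0],[0.21,-0.14,0.44],0.85],[[-0.01,0.68,-0.01],[0.28,-0.18,0.58],0.85],[[-0.01,0.85,-0.015],[0.35,-0.225,0.73],0.85],[[-0.01,0.85,-0.015],[0.35,-0.225,0.73],0.85],[[-0.01,0.85,-0.015],[0.35,-0.225,0.73],0.85],[[-0.01,0.85,-0.015],[0.35,-0.225,0.73],0.85]]'

```text
clock: 5.2
eef_pos: [474.5, -228.7, 177.6]
tcp_rot: [-3.133, 0.343, 2.798]
contact_force: [1.9, -0.5, -0.6]
opening: 0.924
grasp_force: 0.0
```

```bash
timeout 300 python3 - <<'E'
from run import *
s,q,C=cur(); print(s['clock'],s['qpos'],q,s['tcp_rot'],s['opening'])
im=snap('wrist','w3.png')
a=-.343
hu=[hull('wrist',542.3,-190.2,a,yp,h) for yp,h in((-55,38),(55,20))]
print([ (h.min(0).round().tolist(),h.max(0).round().tolist()) for h in hu])
al=np.vstack(hu)[:,0]; x0,y0=np.int32(al.min(0)-8); x1,y1=np.int32(al.max(0)+8); y0=max(y0,0)
x,y,a=rep(solve(load([('wrist','w3',(x0,y0,x1,y1),14)]),[542,-190,-34]))
rim=np.array([x+55*np.sin(a),y-55*np.cos(a),85]); n=-grasp_R(a,65)[:,2]; R=grasp_R(a,20)
for d in (50,0): go(rim+n*30+R[:,2]*(24-d),R)
E
```

```text
5.2 [-0.475  0.117  2.139  0.068  0.546 -1.752] [ 474.52  -228.702  177.606] [-3.133  0.343  2.798] 0.9240607671953349
[([[288.0, 167.0]], [[363.0, 253.0]]), ([[430.0, 180.0]], [[511.0, 253.0]])]
[ 543.827 -193.263  -34.25 ] 0.08134107104763151 rim 525.35514857477 -245.06835299057968
turn [-0.011 -0.004 -0.001] shift [0.006 0.008 0.291]
turn [-0.011 -0.004 -0.001] shift [0.005 0.01  0.541]
```

Now the descent to the grasp.

Request:
step_arm --moves '[[[-0.01,0,0],[0.005,0.005,0.15],0.7],[[-0.01,0,0],[0.005,0.005,0.3],0.7],[[-0.01,0,0],[0.005,0.005,0.42],0.7],[[-0.01,0,0],[0.005,0.005,0.5],0.7],[[-0.01,0,0],[0.005,0.005,0.54],0.7],[[-0.01,0,0],[0.005,0.005,0.54],0.7],[[-0.01,0,0],[0.005,0.005,0.54],0.7]]'

```text
clock: 5.95
eef_pos: [504.5, -239.6, 75.9]
tcp_rot: [-3.141, 0.345, 2.796]
contact_force: [1.1, 0.9, 0.6]
opening: 0.851
grasp_force: 0.0
```

```bash
timeout 300 python3 - <<'E'
from run import *
s,q,C=cur(); print(s['clock'],q,s['tcp_rot'],s['opening'],s['contact_force'])
rim=np.array([525.0,-244,85]); a=-.343; n=-grasp_R(a,65)[:,2]; R=grasp_R(a,20)
go(rim+n*30+R[:,2]*24,R)
snap('wrist','w4.png')
E
```

```text
5.95 [ 504.483 -239.579   75.913] [-3.141  0.345  2.796] 0.8509947870629759 [1.143 0.923 0.636]
turn [-0.001 -0.005 -0.003] shift [-0.007  0.014  0.007]
```

View pics/w4.png

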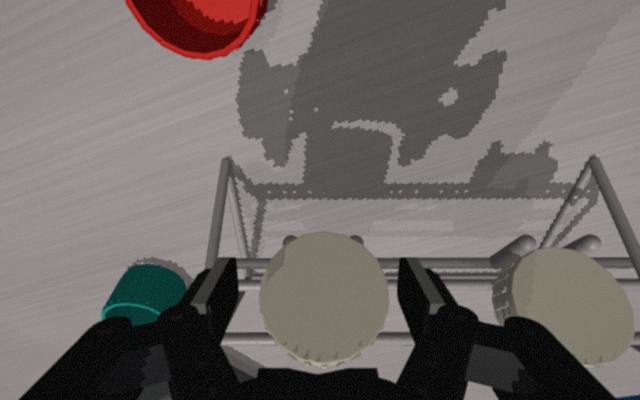

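The tall cap (centre 324,297) sits between the open pads (237 and 397), about 3 mm towards the right pad. I'll shift by that much and close.

Request:
step_arm --moves '[[[0,0,0],[-0.005,0.014,0.005],0.6],[[0,0,0],[-0.005,0.014,0.005],0.4],[[0,0,0],[-0.005,0.014,0.005],0.25],[[0,0,0],[-0.005,0.014,0.005],0.1],[[0,0,0],[-0.005,0.014,0.005],-0.1],[[0,0,0],[-0.005,0.014,0.005],-0.1],[[0,0,0],[-0.005,0.014,0.005],-0.1]]' --squeeze 30

```text
clock: 6.7
eef_pos: [507.1, -237.9, 75.0]
tcp_rot: [-3.142, 0.345, 2.796]
contact_force: [-1.9, 2.7, 6.4]
opening: 0.607
grasp_force: 29.9
```

```bash
timeout 300 python3 - <<'E'
from run import *
s,q,C=cur(); print(s['clock'],q,s['tcp_rot'],s['opening'],s['grasp_force'],s['contact_force'])
E
```

```text
6.7 [ 507.102 -237.861   75.034] [-3.142  0.345  2.796] 0.6068681511550535 29.923555494169705 [-1.904  2.679  6.419]
```

Gripped: the opening reads 51.6 mm at 30 N. I'll draw it off along the cap's axis, then lift.

Request:
step_arm --moves '[[[0,0,0],[0.05,0,-0.05],-0.1],[[0,0,0],[0.1,0,-0.1],-0.1],[[0,0,0],[0.1,0,-0.25],-0.1],[[0,0,0],[0.05,0,-0.45],-0.1],[[0,0,0],[-0.03,0,-0.65],-0.1],[[0,0,0],[-0.08,0,-0.75],-0.1],[[0,0,0],[-0.08,0,-0.75],-0.1]]'

```text
clock: 7.4
eef_pos: [474.4, -226.4, 225.2]
tcp_rot: [-3.141, 0.35, 2.796]
contact_force: [-0.2, 0.4, -0.2]
opening: 0.607
grasp_force: 31.6
```

```bash
timeout 300 python3 - <<'E'
from kin import *
k=np.load('k.npy')
s,q,C=cur(); print(s['clock'],s['qpos'],q,s['tcp_rot'],s['opening'],s['grasp_force'],s['contact_force'])
n=-grasp_R(-.343,65)[:,2]; print('cap z in tool',C.T@n)
snap('wrist','w5.png')
b=np.arctan2(285,566); h=b+np.radians(80)
Rp=grasp_R(h,45,-1); print('capz at place',Rp@C.T@n)
for f in (.33,.66,1):
  go([0,0,0],Rp) if f==1 else None
t=np.array([566,285,160])+Rp[:,2]*24; print(t)
from scipy.spatial.transform import Slerp
S=Slerp([0,1],Ro.from_matrix([C,Rp])); print('angle',np.degrees(np.linalg.norm(rotd(C,Rp))))
qq=s['qpos']
for f in np.linspace(0,1,9):
  # circular path in radius
  p0,p1=q,t; r0,r1=np.hypot(*p0[:2]),np.hypot(*p1[:2]); a0,a1=np.arctan2(p0[1],p0[0]),np.arctan2(p1[1],p1[0])
  rr=r0+(r1-r0)*f; aa=a0+(a1-a0)*f; zz=p0[2]+(p1[2]-p0[2])*f+40*np.sin(np.pi*f)
  P_=np.array([rr*np.cos(aa),rr*np.sin(aa),zz]); qq,e=ik(P_,S(f).as_matrix(),k,qq); print(f,P_.round(),qq,e)
E
```

```text
7.4 [-0.477  0.04   2.097  0.072  0.658 -1.751] [ 474.393 -226.421  225.183] [-3.141  0.35   2.796] 0.6072303245585055 31.633065913338214 [-0.239  0.404 -0.185]
cap z in tool [ 0.706 -0.003 -0.708]
capz at place [-0.003 -0.002  1.   ]
turn [-0.272  1.331  1.219] shift [2.832 0.26  0.16 ]
[561.116 301.253 143.029]
angle 82.3191490235431
0.0 [ 474. -226.  225.] [-0.472  0.027  2.114  0.069  0.653 -1.744] 2.2737367544323206e-13
0.125 [ 511. -174.  230.] [-0.349  0.103  1.989  0.046  0.829 -1.487] 1.7053025658242404e-13
0.25 [ 541. -116.  233.] [-0.254  0.182  1.875  0.088  0.984 -1.298] 6.712184104508824e-12
0.375 [565. -53. 231.] [-0.178  0.259  1.781  0.164  1.106 -1.138] 7.844391802791506e-12
0.5 [581.  14. 224.] [-0.113  0.33   1.716  0.263  1.189 -0.997] 5.073922766102447e-12
0.625 [589.  84. 211.] [-0.055  0.395  1.685  0.383  1.23  -0.874] 5.684341886080801e-13
0.75 [589. 156. 192.] [ 0.002  0.453  1.691  0.521  1.23  -0.775] 2.015500735942202e-12
0.875 [580. 228. 169.] [ 0.061  0.505  1.729  0.682  1.197 -0.71 ] 3.410605131648481e-13
1.0 [561. 301. 143.] [ 0.125  0.555  1.795  0.872  1.145 -0.691] 3.410605131648481e-13
```

View pics/w5.png

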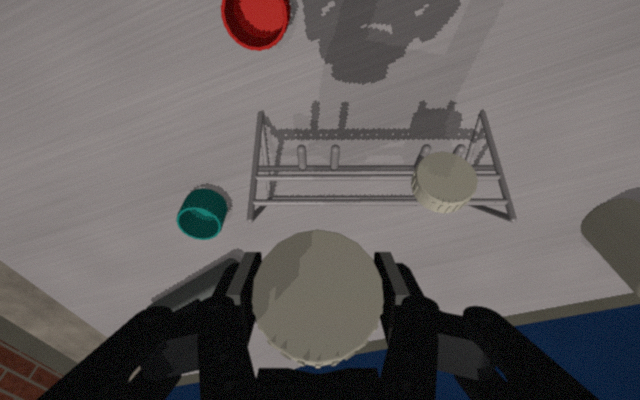

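The cap is in hand (centre 318,297); the short cap stays on the rack at (445,182), and both decoys are undisturbed. Next I'm swinging over towards the stand.

```bash
cat > plan.py <<'E'
from kin import *
from scipy.spatial.transform import Slerp
b=np.arctan2(285,566); Rp=grasp_R(b+np.radians(80),45,-1)
def camrel():
    s,q,C=cur(); c,T=P('wrist'); return C.T@T[:3,:3], C.T@(T[:3,3]-q), c
def tcp_for(R,target,px,depth):
    Rc,tc,c=camrel(); d=np.array([(px[0]-c['cx'])/c['fx'],-(px[1]-c['cy'])/c['fy'],-1])*depth
    return np.array(target)-R@Rc@d-R@tc
def rows(p,R,N,bow=0):
    s,q,C=cur(); S=Slerp([0,1],Ro.from_matrix([C,R]))
    for f in np.arange(1,N+1)/N:
        P_=q+(p-q)*f+[0,0,bow*np.sin(np.pi*f)]; print('%.2f'%f,(np.degrees(rotd(C,S(f).as_matrix()))/45).round(2).tolist(),(C.T@(P_-q)/200).round(2).tolist())
E
timeout 100 python3 - <<'E'
from plan import *
v=tcp_for(Rp,[566,285,52],(320,120),330); print('view',v, *ik(v,Rp,np.load('k.npy'),[0,.4,1.7,.5,1.2,-.8]))
s,q,C=cur(); m=Slerp([0,1],Ro.from_matrix([C,Rp]))(.5).as_matrix(); rows(np.array([560,0,240]),m,5)
E
```

```text
view [615.478 115.988 152.406] [-0.155  0.621  1.642  0.712  1.354 -0.779] 1.1368683772161603e-13
0.20 [-0.03, 0.13, 0.12] [-0.01, 0.24, -0.01]
0.40 [-0.05, 0.27, 0.24] [-0.02, 0.48, -0.03]
0.60 [-0.08, 0.4, 0.37] [-0.03, 0.73, -0.04]
0.80 [-0.11, 0.53, 0.49] [-0.04, 0.97, -0.06]
1.00 [-0.14, 0.67, 0.61] [-0.05, 1.21, -0.07]
```

Request:
step_arm --moves '[[[-0.03,0.13,0.12],[-0.01,0.2,-0.02],-0.1],[[-0.05,0.27,0.24],[-0.02,0.4,-0.04],-0.1],[[-0.08,0.4,0.37],[-0.03,0.6,-0.06],-0.1],[[-0.11,0.53,0.49],[-0.04,0.8,-0.07],-0.1],[[-0.14,0.67,0.61],[-0.05,1.0,-0.08],-0.1],[[-0.14,0.67,0.61],[-0.05,1.0,-0.08],-0.1],[[-0.14,0.67,0.61],[-0.05,1.0,-0.08],-0.1]]'

```text
clock: 8.15
eef_pos: [543.7, -38.7, 237.1]
tcp_rot: [3.002, -0.227, 2.362]
contact_force: [0.2, -0.4, -0.1]
opening: 0.604
grasp_force: 31.7
```

```bash
timeout 100 python3 - <<'E'
from plan import *
s,q,C=cur(); print(s['clock'],s['qpos'],q,s['tcp_rot'],s['opening'],s['grasp_force'])
v=tcp_for(Rp,[566,285,52],(320,120),330); print('view',v); v[2]+=20
rows(v,Rp,6)
E
```

```text
8.15 [-0.223  0.287  1.742  0.252  1.241 -1.095] [543.721 -38.704 237.102] [ 3.002 -0.227  2.362] 0.6039431183374673 31.700165863148868
view [615.467 116.365 152.747]
0.17 [-0.02, 0.11, 0.1] [0.04, 0.12, 0.08]
0.33 [-0.05, 0.22, 0.2] [0.07, 0.25, 0.16]
0.50 [-0.07, 0.33, 0.3] [0.11, 0.37, 0.24]
0.67 [-0.09, 0.44, 0.41] [0.14, 0.5, 0.32]
0.83 [-0.12, 0.55, 0.51] [0.18, 0.62, 0.41]
1.00 [-0.14, 0.65, 0.61] [0.21, 0.74, 0.49]
```

Request:
step_arm --moves '[[[-0.02,0.11,0.1],[0.04,0.12,0.08],-0.1],[[-0.05,0.22,0.2],[0.07,0.25,0.16],-0.1],[[-0.07,0.33,0.3],[0.11,0.37,0.24],-0.1],[[-0.09,0.44,0.41],[0.14,0.5,0.32],-0.1],[[-0.12,0.55,0.51],[0.18,0.62,0.41],-0.1],[[-0.14,0.65,0.61],[0.21,0.74,0.49],-0.1],[[-0.14,0.65,0.61],[0.21,0.74,0.49],-0.1],[[-0.14,0.65,0.61],[0.21,0.74,0.49],-0.1]]'

```text
clock: 8.95
eef_pos: [615.5, 114.8, 173.6]
tcp_rot: [3.139, -0.78, 1.863]
contact_force: [-0.2, -0.4, 0.5]
opening: 0.603
grasp_force: 31.7
```

```bash
timeout 100 python3 - <<'E'
from plan import *
s,q,C=cur(); print(s['clock'],s['qpos'],q,s['tcp_rot'],s['opening'],s['grasp_force'])
im=snap('wrist','w6.png'); n=imaging.mark_of('wrist','nest'); print(n, proj('wrist',[566,285,46]))
print([onz('wrist',x['xy'],46) for x in n])
big=cv2.cvtColor(im,cv2.COLOR_RGB2BGR); cv2.imwrite('pics/g.png',cv2.resize(big,(800,500),interpolation=3))
E
```

```text
8.95 [-0.17   0.619  1.584  0.694  1.401 -0.75 ] [615.495 114.78  173.583] [ 3.139 -0.78   1.863] 0.6030154546228286 31.709706815890968
[{'xy': [322.1, 134.4], 'conf': 0.64}] [np.float64(318.41586780829516), np.float64(134.9274811777331)]
[array([569.555, 286.806,  46.   ])]
```

View pics/g.png

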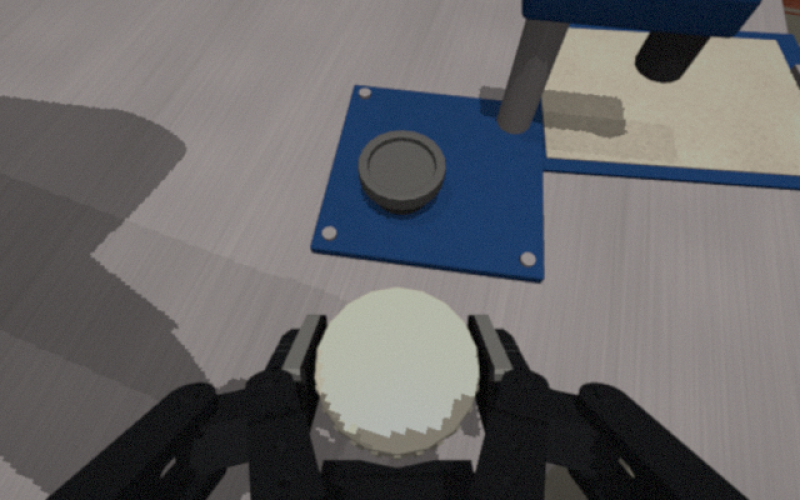

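The wrist view shows the nest rim ellipse at about (402,165) in the enlarged picture and the held cap at (397,365), with the column well clear. I'm fitting the nest outline and checking where the cap sits in the hand.

```bash
cat > nest.py <<'E'
from plan import *
from fit import soft
from scipy.optimize import minimize
th=np.linspace(0,2*np.pi,80)
Cp=Ro.from_euler('xyz',[-3.142,.345,2.796]).as_matrix(); qp=np.array([507.1,-237.9,75.0])
nz=-grasp_R(-.343,65)[:,2]
rim_t=Cp.T@(np.array([525,-244,85])-qp); rim_t[1]=0; axis_t=Cp.T@nz; axis_t[1]=0; axis_t/=np.linalg.norm(axis_t)
def nesthull(x,y): return cv2.convexHull(np.float32([proj('wrist',[x+37*np.cos(t),y+37*np.sin(t),z]) for z in(12,52) for t in th]))
def fitnest(f,box,x0=(566,285)):
    im=cv2.imread('pics/'+f)[:,:,::-1].astype(int); x_0,y_0,x_1,y_1=box
    m=((im[:,:,2]-im[:,:,0])<30)[y_0:y_1,x_0:x_1].astype(np.uint8)
    n,l,st,ce=cv2.connectedComponentsWithStats(m); i=1+np.argmax(st[1:,4]); m=(l==i)*1.
    print('nest mask',st[i])
    o=minimize(lambda p:((soft('wrist',nesthull(*p),box)-m)**2).sum()/m.sum(),x0,method='Nelder-Mead',options=dict(initial_simplex=[[x0[0]-5,x0[1]],[x0[0]+5,x0[1]-4],[x0[0]+2,x0[1]+6]]))
    return o.x,o.fun
def caphull(rt,ax,k=(0,38)):
    s,q,C=cur(); u=np.array([0,1.,0]); v=np.cross(ax,u)
    return cv2.convexHull(np.float32([proj('wrist',q+C@(rt+ax*h+26*(np.cos(t)*u+np.sin(t)*v))) for h in k for t in th]))
E
timeout 200 python3 - <<'E'
from nest import *
nb=(278,100,368,172)
print(fitnest('w6.png',nb))
print('rim_t',rim_t,'axis',axis_t)
h=caphull(rim_t,axis_t); t=caphull(rim_t,axis_t,(38,)); print('pred whole',h[:,0].min(0),h[:,0].max(0),'top',t[:,0].min(0),t[:,0].max(0))
im=cv2.imread('pics/w6.png'); g=im[:,312:324].mean((1,2)); print([ (i,int(g[i])) for i in range(222,238)],[(i,int(g[i])) for i in range(336,372,2)])
cv2.polylines(im,[np.int32(h.round())],1,(0,0,255),1); cv2.polylines(im,[np.int32(t.round())],1,(0,255,0),1)
x,_=fitnest('w6.png',nb); cv2.polylines(im,[np.int32(nesthull(*x).round())],1,(0,255,255),1)
cv2.imwrite('pics/h.png',cv2.resize(im[90:380,220:420],(552,800),interpolation=2)[:600*800//800*1])
cv2.imwrite('pics/h.png',cv2.resize(im[90:380,220:420],(414,600),interpolation=3))
E
```

```text
nest mask [   8    4   71   68 3684]
(array([568.275, 286.708]), np.float64(0.10816376896716831))
rim_t [-21.176   0.     -3.016] axis [ 0.71   0.    -0.704]
pred whole [253.483 226.214] [387.662 364.7  ] top [253.483 226.214] [387.662 362.041]
[(222, 141), (223, 140), (224, 142), (225, 141), (226, 140), (227, 141), (228, 140), (229, 147), (230, 163), (231, 172), (232, 176), (233, 175), (234, 175), (235, 176), (236, 176), (237, 175)] [(336, 177), (338, 177), (340, 177), (342, 176), (344, 172), (346, 145), (348, 121), (350, 119), (352, 118), (354, 117), (356, 118), (358, 118), (360, 118), (362, 106), (364, 87), (366, 85), (368, 79), (370, 80)]
nest mask [   8    4   71   68 3684]
```

View pics/h.png

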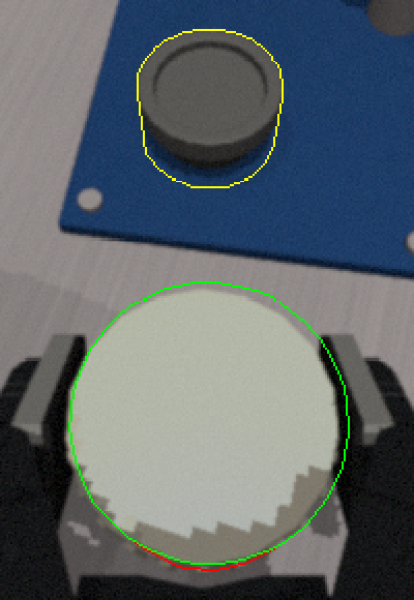

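The held cap outline nearly matches the prediction (green). The nest fit (yellow) is biased downward because its mask caught the shadow under the rim. I'll refit both using a colour ratio.

```bash
cat >> nest.py <<'E'
def big(m):
    n,l,st,ce=cv2.connectedComponentsWithStats(m.astype(np.uint8)); i=1+np.argmax(st[1:,4]); return (l==i)*1.,st[i]
def fitnest2(f,box,x0=(567,285,30),ratio=1.35):
    im=cv2.GaussianBlur(cv2.imread('pics/'+f),(3,3),0).astype(float); a0,b0,a1,b1=box; im=im[b0:b1,a0:a1]
    m,st=big(im[:,:,0]/(im[:,:,2]+1)<ratio); print(st)
    def hl(p): return cv2.convexHull(np.float32([proj('wrist',[p[0]+37*np.cos(t),p[1]+37*np.sin(t),z]) for z in(p[2],52) for t in th]))
    o=minimize(lambda p:((soft('wrist',hl(p),box)-m)**2).sum()/m.sum(),x0,method='Nelder-Mead',options=dict(initial_simplex=[x0,[x0[0]+5,x0[1],x0[2]],[x0[0],x0[1]-6,x0[2]],[x0[0],x0[1],x0[2]+12]]))
    return o.x,o.fun
def fitcap(f,box,thr=10):
    im=cv2.GaussianBlur(cv2.imread('pics/'+f),(3,3),0).astype(float); a0,b0,a1,b1=box; im=im[b0:b1,a0:a1]
    m,st=big(im[:,:,1]-im[:,:,0]>thr); print('cap mask',st)
    def hl(p): 
        t=np.radians(p[3]); return caphull(rim_t+p[:3],np.array([np.cos(t)*axis_t[0]-np.sin(t)*axis_t[2],0,np.sin(t)*axis_t[0]+np.cos(t)*axis_t[2]]))
    f_=lambda p:((soft('wrist',hl(p),box)-m)**2).sum()/m.sum()
    print('base',f_([0,0,0,0]))
    for fx in (0,1):
        g=(lambda p:f_(p)) if fx else (lambda p:f_([*p,0]))
        z=np.zeros(3+fx); o=minimize(g,z,method='Nelder-Mead',options=dict(maxiter=250,initial_simplex=np.vstack([z,np.diag([3.]*3+[5.]*fx)]))); print(o.x,o.fun)
E
sed -i 's/^def cur():/@functools.cache\ndef cur():/' h.py
timeout 400 python3 - <<'E'
from nest import *
im=cv2.imread('pics/w6.png').astype(int)
print('bgr cap',im[280,318],im[356,318],'bench',im[215,318],im[300,235],'blue',im[150,300],'nest',im[150,322],'shadow',im[174,322],im[160,322])
for ra in (1.25,1.5): print(fitnest2('w6.png',(278,98,368,178),ratio=ra))
fitcap('w6.png',(245,218,395,372))
E
```

```text
bgr cap [168 181 178] [107 121 125] bench [139 143 148] [74 79 78] blue [84 89 90] nest [83 85 89] shadow [60 36 19] [65 67 67]
[   9    7   69   66 3533]
(array([568.559, 285.73 ,  39.273]), np.float64(0.040336607673266384))
[   8    6   71   67 3613]
(array([568.466, 286.421,  37.644]), np.float64(0.03201244853237801))
cap mask [    7    12   131   134 10402]
base 0.40586397449223277
[-3.287 -1.179  4.001] 0.3148301072731629
[-2.686 -1.214  4.412 -1.499] 0.3113421760121989
```

```bash
python3 - <<'E'
s=open('nest.py').read()
s=s.replace("print('cap mask',st)","cs,_=cv2.findContours(m.astype(np.uint8),0,1); m=np.zeros(m.shape,np.uint8); cv2.fillConvexPoly(m,cv2.convexHull(max(cs,key=cv2.contourArea)),1); m=m*1.; print('cap mask',st,m.sum())")
open('nest.py','w').write(s)
E
timeout 400 python3 - <<'E'
from nest import *
fitcap('w6.png',(245,218,395,372),10)
fitcap('w6.png',(245,218,395,372),8)
# hover: rim centre 45 above floor, 25 back along heading
h=b+np.radians(80); s,q,C=cur()
for up,back in ((60,30),):
    t=np.array([568.8-back*np.cos(h),286-back*np.sin(h),46+up])-Rp@rim_t; print(t,*ik(t,Rp,np.load('k.npy'),s['qpos'])); rows(t,Rp,4)
E
```

```text
cap mask [    7    12   131   134 10402] 13791.0
base 0.07846926341003643
[-2.531 -1.246  2.395] 0.009110677382914505
[-2.292 -1.233  2.718 -0.747] 0.008827185630622203
cap mask [    6    12   133   137 12199] 14165.0
base 0.07551871181533942
[-1.819 -1.274  0.866] 0.004877348620836457
[-1.876 -1.259  1.053 -0.106] 0.004960755135993339
[572.511 273.652 118.841] [ 0.08   0.597  1.787  0.861  1.147 -0.742] 1.1368683772161603e-13
0.25 [0.0, 0.0, 0.0] [0.1, 0.0, 0.2]
0.50 [0.0, 0.0, 0.0] [0.19, 0.01, 0.39]
0.75 [0.0, 0.01, 0.0] [0.29, 0.01, 0.59]
1.00 [0.01, 0.01, 0.0] [0.39, 0.02, 0.78]
```

The cap fits the grasp model with no tilt error and about 2 mm offset. I'm moving to a hover beside the nest for a relative measurement.

Request:
step_arm --moves '[[[0,0,0],[0.1,0,0.2],-0.1],[[0,0,0],[0.19,0.01,0.39],-0.1],[[0,0.01,0],[0.29,0.01,0.59],-0.1],[[0.01,0.01,0],[0.39,0.02,0.78],-0.1],[[0.01,0.01,0],[0.39,0.02,0.78],-0.1],[[0.01,0.01,0],[0.39,0.02,0.78],-0.1]]'

```text
clock: 9.65
eef_pos: [573.3, 275.5, 119.8]
tcp_rot: [-3.141, -0.788, 1.867]
contact_force: [-0.4, -0.4, -0.1]
opening: 0.605
grasp_force: 31.8
```

```bash
cat > rel.py <<'E'
from nest import *
import sys
f=sys.argv[1]; s,q,C=cur(); print(s['clock'],s['qpos'],q,s['tcp_rot'],s['opening'],s['grasp_force'],s['contact_force'])
im=snap('wrist',f)
dt=np.array([-1.85,-1.26,.9]); rt=rim_t+dt
hc=caphull(rt,axis_t); print('cap box',hc[:,0].min(0),hc[:,0].max(0))
# nest rim upper arc: compare edge of grey/blue above cap
a=np.float32([proj('wrist',[568.8+37*np.cos(t),286+37*np.sin(t),52]) for t in th]); print('rim box pred',a.min(0),a.max(0))
capm=np.zeros(im.shape[:2],np.uint8); cv2.fillConvexPoly(capm,np.int32(hc),1); capm=cv2.dilate(capm,np.ones((13,13)))
box=(int(a[:,0].min())-8,max(0,int(a[:,1].min())-8),int(a[:,0].max())+8,int(a[:,1].max())+40)
vis=1-capm[box[1]:box[3],box[0]:box[2]]
vis[int(a[:,1].max())-box[1]-25:]=0   # only the upper part, free of side wall and shadow
b_=cv2.GaussianBlur(im,(3,3),0).astype(float)[box[1]:box[3],box[0]:box[2]]
m,st=big((b_[:,:,2]/(b_[:,:,0]+1)<1.35)&(vis>0)); print(st,vis.sum())
hl=lambda p:cv2.convexHull(np.float32([proj('wrist',[p[0]+37*np.cos(t),p[1]+37*np.sin(t),z]) for z in(36,52) for t in th]))
c=lambda p:((soft('wrist',hl(p),box)-m)**2*vis).sum()/m.sum()
o=minimize(c,[568,286],method='Nelder-Mead',options=dict(initial_simplex=[[566,284],[572,285],[568,290]])); print('nest',o.x,o.fun)
n=o.x; r_=q+C@rt; print('rim now',r_,'cap z',C@axis_t,'delta',n-r_[:2])
for hgt in (30,8,1):
    print(hgt); go(np.array([*n,46+hgt])-Rp@rt,Rp)
E
timeout 300 python3 rel.py w7.png
```

```text
9.65 [ 0.065  0.635  1.719  0.842  1.18  -0.727] [573.342 275.467 119.764] [-3.141 -0.788  1.867] 0.6051004167904668 31.832376401871443 [-0.442 -0.392 -0.086]
cap box [249.956 227.522] [382.043 364.073]
rim box pred [261.669 224.916] [371.312 333.866]
[ 0 36  1  1  1] 1721
nest [566. 284.] 1.0
rim now [577.325 258.127 104.942] cap z [0.    0.002 1.   ] delta [-11.325  25.873]
30
turn [-0.006 -0.003  0.004] shift [-0.004 -0.016  0.202]
8
turn [-0.006 -0.003  0.004] shift [-0.082 -0.016  0.279]
1
turn [-0.006 -0.003  0.004] shift [-0.106 -0.016  0.304]
```

The cap hides the nest here, so I'm backing off 50 mm for the measurement.

Request:
step_arm --moves '[[[0,0,0],[-0.09,0,-0.09],-0.1],[[0,0,0],[-0.18,0,-0.18],-0.1],[[0,0,0],[-0.18,0,-0.18],-0.1],[[0,0,0],[-0.18,0,-0.18],-0.1]]'

```text
clock: 10.1
eef_pos: [589.7, 224.9, 119.5]
tcp_rot: [-3.14, -0.788, 1.862]
contact_force: [-0.1, 0.8, -0.6]
opening: 0.598
grasp_force: 31.8
```

```bash
timeout 300 python3 rel.py w8.png
```

```text
10.1 [-0.014  0.651  1.686  0.799  1.23  -0.753] [589.691 224.865 119.491] [-3.14  -0.788  1.862] 0.5979174490349848 31.829974986612797 [-0.103  0.759 -0.55 ]
cap box [251.415 231.008] [384.674 368.389]
rim box pred [266.748 165.22 ] [366.231 254.626]
[   8    8   97   64 5027] 8166
nest [566.957 285.552] 0.018913608153801074
rim now [593.587 207.514 104.658] cap z [0.    0.002 1.   ] delta [-26.63   78.039]
30
turn [-0.001 -0.003 -0.   ] shift [ 0.189 -0.015  0.393]
8
turn [-0.001 -0.003 -0.   ] shift [ 0.111 -0.015  0.471]
1
turn [-0.001 -0.003 -0.   ] shift [ 0.086 -0.015  0.496]
```

```bash
timeout 300 python3 - <<'E'
from nest import *
fitcap('w8.png',(243,220,395,375),8)
for ra in (1.2,1.5): print(fitnest2('w8.png',(258,155,376,229),x0=(567,285,36),ratio=ra))
E
```

```text
cap mask [    8     9   133   138 11993] 14158.0
base 0.07911556830560405
[-1.848 -1.355  0.924] 0.008429390740920873
[-0.751 -1.34   2.358 -3.167] 0.008601744501650212
[   8   10   97   64 5155]
(array([566.938, 285.271,  42.547]), np.float64(0.023786625378361154))
[   7   10   98   64 5249]
(array([566.719, 285.793,  46.646]), np.float64(0.014876494664149061))
```

The measurements agree to about 1.5 mm, but the pocket only has ±2.5 mm. I'll take one closer look with the cap low beside the nest so both are at a similar depth.

Request:
step_arm --moves '[[[0,0,0],[-0.06,-0.005,0.09],-0.1],[[0,0,0],[-0.12,-0.01,0.18],-0.1],[[0,0,0],[-0.12,-0.01,0.18],-0.1],[[0,0,0],[-0.12,-0.01,0.18],-0.1],[[0,0,0],[-0.12,-0.01,0.18],-0.1]]'

```text
clock: 10.65
eef_pos: [584.1, 234.4, 76.3]
tcp_rot: [-3.138, -0.789, 1.863]
contact_force: [0.5, 0.3, 0.0]
opening: 0.602
grasp_force: 31.8
```

```bash
timeout 300 python3 rel.py w9.png;  timeout 300 python3 - <<'E'
from nest import *
fitcap('w9.png',(243,220,395,375),8)
# pocket inner edge and rim column extents along rows, for a direct look
im=cv2.imread('pics/w9.png').astype(int)
h=caphull(rim_t+[-1.85,-1.3,.9],axis_t); print('cap x mid',(h[:,0].min(0)+h[:,0].max(0))/2)
for r_ in range(150,226,12):
    row=im[r_,230:410]; g=np.where(row[:,0]/(row[:,2]+1)<1.35)[0]; print(r_, g.min()+230 if len(g) else None, g.max()+230 if len(g) else None, len(g))
E
```

```text
10.65 [ 0.001  0.709  1.704  0.827  1.174 -0.804] [584.055 234.442  76.343] [-3.138 -0.789  1.863] 0.6019258035675175 31.826059883460402 [0.548 0.251 0.012]
cap box [250.624 229.228] [383.003 365.91 ]
rim box pred [259.833 142.229] [379.811 247.465]
[   8    9  118   79 7829] 11968
nest [567.76  285.139] 0.01741054721724143
rim now [587.97  217.107  61.495] cap z [0.003 0.001 1.   ] delta [-20.21   68.032]
30
turn [-0.006 -0.005  0.001] shift [0.301 0.002 0.201]
8
turn [-0.006 -0.005  0.001] shift [0.223 0.003 0.279]
1
turn [-0.006 -0.005  0.001] shift [0.199 0.003 0.303]
cap mask [    8     9   133   138 12638] 14208.0
base 0.07955477211640707
[-1.646 -1.287  0.589] 0.009997545122977649
[-1.717 -1.296  0.638  0.019] 0.010171517754779001
cap x mid [317.245 297.904]
150 230 348 74
162 230 363 100
174 230 371 113
186 230 375 118
198 259 376 118
210 262 374 113
222 267 369 103
```

At this close range both the nest and the cap sit on image column 317, so the lateral alignment is good. Moving over the pocket, then lowering.

Request:
step_arm --moves '[[[0,0,0],[0.08,0,-0.02],-0.1],[[-0.006,-0.005,0],[0.18,0.003,0.08],-0.1],[[-0.006,-0.005,0],[0.3,0.003,0.2],-0.1],[[-0.006,-0.005,0],[0.3,0.003,0.2],-0.1],[[-0.006,-0.005,0],[0.27,0.003,0.23],-0.1],[[-0.006,-0.005,0],[0.24,0.003,0.26],-0.1],[[-0.006,-0.005,0],[0.24,0.003,0.26],-0.1],[[-0.006,-0.005,0],[0.24,0.003,0.26],-0.1]]'

```text
clock: 11.5
eef_pos: [564.2, 301.3, 73.2]
tcp_rot: [-3.141, -0.785, 1.861]
contact_force: [0.5, -0.1, -0.7]
opening: 0.6
grasp_force: 31.8
```

```bash
cat > down.py <<'E'
from nest import *
s,q,C=cur(); print(s['clock'],q,s['tcp_rot'],s['opening'],s['grasp_force'],s['contact_force'],s['wrist_torque'])
rt=rim_t+[-1.8,-1.28,.8]; r_=q+C@rt; print('rim',r_,'capz',C@axis_t)
for h in (8,4,0.5): go(np.array([567.6,285.3,46+h])-Rp@rt,Rp)
E
python3 down.py
```

```text
11.5 [564.207 301.26   73.233] [-3.141 -0.785  1.861] 0.5996958602570432 31.826766449958086 [ 0.488 -0.065 -0.707] [-0.331 -0.128  0.01 ]
rim [568.084 283.822  58.559] capz [-0.001  0.004  1.   ]
turn [ 0.001  0.    -0.001] shift [-0.011 -0.     0.022]
turn [ 0.001  0.    -0.001] shift [-0.025 -0.     0.036]
turn [ 0.001  0.    -0.001] shift [-0.037 -0.     0.048]
```

Request:
step_arm --moves '[[[0,0,0],[-0.01,0,0.02],-0.1],[[0,0,0],[-0.015,0,0.027],-0.1],[[0,0,0],[-0.02,0,0.033],-0.1],[[0,0,0],[-0.025,0,0.036],-0.1],[[0,0,0],[-0.025,0,0.036],-0.1]]'

```text
clock: 12.0
eef_pos: [563.6, 303.4, 64.9]
tcp_rot: [3.141, -0.785, 1.863]
contact_force: [0.2, 0.1, -0.6]
opening: 0.605
grasp_force: 31.8
```

```bash
python3 down.py
```

```text
12.0 [563.551 303.419  64.942] [ 3.141 -0.785  1.863] 0.6045286955705073 31.826973552815616 [ 0.203  0.132 -0.558] [-0.324 -0.151 -0.025]
rim [567.458 285.985  50.271] capz [-0.002  0.004  1.   ]
turn [0.001 0.001 0.   ] shift [ 0.011 -0.    -0.016]
turn [0.001 0.001 0.   ] shift [-0.003 -0.    -0.002]
turn [0.001 0.001 0.   ] shift [-0.016 -0.     0.011]
```

There's no contact force at 2 mm below the rim level. Lowering to the floor.

Request:
step_arm --moves '[[[0,0,0],[-0.006,0,0.004],-0.1],[[0,0,0],[-0.012,0,0.009],-0.1],[[0,0,0],[-0.016,0,0.012],-0.1],[[0,0,0],[-0.016,0,0.012],-0.1]]'

```text
clock: 12.4
eef_pos: [563.7, 302.9, 61.0]
tcp_rot: [3.141, -0.785, 1.863]
contact_force: [0.6, -0.1, -0.3]
opening: 0.604
grasp_force: 31.8
```

```bash
python3 down.py
```

```text
12.4 [563.678 302.885  60.96 ] [ 3.141 -0.785  1.863] 0.6042002821453077 31.827146597206593 [ 0.622 -0.128 -0.34 ] [-0.386 -0.157 -0.057]
rim [567.584 285.452  46.289] capz [-0.002  0.004  1.   ]
turn [0.001 0.001 0.   ] shift [ 0.027 -0.    -0.028]
turn [0.001 0.001 0.   ] shift [ 0.013 -0.    -0.014]
turn [0.001 0.001 0.   ] shift [ 0.    -0.    -0.001]
```

Request:
step_arm --moves '[[[0,0,0],[-0.0035,0,0.0035],-0.1],[[0,0,0],[-0.005,0,0.005],-0.1],[[0,0,0],[-0.005,0,0.005],-0.1]]'

```text
clock: 12.7
eef_pos: [563.9, 303.1, 60.4]
tcp_rot: [3.14, -0.786, 1.864]
contact_force: [-0.8, -1.7, 3.9]
opening: 0.606
grasp_force: 32.2
```

Request:
step_arm --moves '[[[0,0,0],[-0.0035,0,0.0035],-0.1],[[0,0,0],[-0.0035,0,0.0035],-0.1],[[0,0,0],[-0.0035,0,0.0035],-0.1]]'

```text
clock: 13.0
eef_pos: [564.0, 303.2, 60.3]
tcp_rot: [3.14, -0.787, 1.864]
contact_force: [-1.3, -3.2, 10.8]
opening: 0.607
grasp_force: 32.5
```

Contact came at an estimated rim height of 45.7 mm, which is the pocket floor (46). Easing the preload and opening.

Request:
step_arm --moves '[[[0,0,0],[0.0035,0,-0.0035],-0.1],[[0,0,0],[0.0035,0,-0.0035],0.25],[[0,0,0],[0.0035,0,-0.0035],0.35],[[0,0,0],[0.0035,0,-0.0035],0.5],[[0,0,0],[0.0035,0,-0.0035],0.7],[[0,0,0],[0.0035,0,-0.0035],0.85],[[0,0,0],[0.0035,0,-0.0035],0.85]]'

```text
clock: 13.7
eef_pos: [563.7, 302.9, 59.6]
tcp_rot: [3.141, -0.785, 1.863]
contact_force: [-0.1, -0.7, 0.3]
opening: 0.927
grasp_force: 0.0
```

```bash
cat > chk.py <<'E'
from nest import *
import sys
s,q,C=cur(); print(s['clock'],q,s['opening'],s['grasp_force'],s['contact_force'])
snap('wrist','w10.png'); rt=rim_t+[-1.8,-1.28,.8]
im=cv2.GaussianBlur(cv2.imread('pics/w10.png'),(3,3),0).astype(float)
def hl(x,y,z,tx,ty):
    R=Ro.from_euler('xy',[tx,ty],degrees=True).as_matrix()
    return cv2.convexHull(np.float32([proj('wrist',np.array([x,y,z])+R@np.array([26*np.cos(t),26*np.sin(t),h])) for h in(0,38) for t in th]))
H=hl(567.6,285.3,46,0,0)[:,0]; box=(*np.int32(H.min(0)-12),*np.int32(H.max(0)+12)); print(box)
a0,b0,a1,b1=[int(v) for v in box]; a0=max(a0,0);b0=max(b0,0); box=(a0,b0,a1,b1); im=im[b0:b1,a0:a1]
m,st=big(im[:,:,1]-im[:,:,0]>8); cs,_=cv2.findContours(m.astype(np.uint8),0,1); m=np.zeros(m.shape,np.uint8); cv2.fillConvexPoly(m,cv2.convexHull(max(cs,key=cv2.contourArea)),1); m=m*1.; print(st,m.sum())
z=np.array([567.6,285.3,46,0,0]); f=lambda p:((soft('wrist',hl(*p),box)-m)**2).sum()/m.sum()
print('base',f(z)); o=minimize(lambda p:f([*p,0,0]),z[:3],method='Nelder-Mead',options=dict(initial_simplex=np.vstack([z[:3],z[:3]+3*np.eye(3)]))); print(o.x,o.fun)
o=minimize(f,z,method='Nelder-Mead',options=dict(maxiter=400,initial_simplex=np.vstack([z,z+4*np.eye(5)]))); print(o.x,o.fun)
E
timeout 200 python3 chk.py
```

```text
13.7 [563.731 302.887  59.606] 0.9265080717447353 0.0 [-0.079 -0.734  0.256]
(np.int32(238), np.int32(217), np.int32(396), np.int32(378))
[   14    14   133   137 12050] 14378.0
base 0.02455426556517179
[568.026 284.993  45.57 ] 0.005756547726676061
[567.998 285.183  45.505   0.355   0.027] 0.00587005682621293
```

Released: the cap's rim is at z = 45.6 mm with a tilt of about 0.3°. Retreating along the tool axis.

Request:
step_arm --moves '[[[0,0,0],[0,0,-0.1],0.85],[[0,0,0],[0,0,-0.25],0.85],[[0,0,0],[0,0,-0.45],0.85],[[0,0,0],[0,0,-0.65],0.85],[[0,0,0],[0,0,-0.75],0.85],[[0,0,0],[0,0,-0.75],0.85],[[0,0,0],[0,0,-0.75],0.85]]'

```text
clock: 14.45
eef_pos: [594.3, 200.8, 166.1]
tcp_rot: [3.14, -0.784, 1.863]
contact_force: [0.1, 0.3, -0.9]
opening: 0.925
grasp_force: 0.0
```

```bash
sed -i "s/w10/w11/g" chk.py; timeout 200 python3 chk.py
python3 - <<'E'
from h import *
snap('scene','z1.png'); snap('top','z2.png')
for c in('scene','top'):
    for n in ('tall_cap','short_cap','bottle'): print(c,n,[(np.round(x['extent']).tolist(),round(x['conf'],2)) for x in imaging.recognise(c,n)])
print('exp',proj('top',[567.6,285.3,84]),proj('scene',[567.6,285.3,84]))
E
```

```text
14.45 [594.255 200.815 166.13 ] 0.9250600487594812 0.0 [ 0.12   0.347 -0.863]
(np.int32(274), np.int32(148), np.int32(361), np.int32(246))
[  11   14   66   71 3472] 3612.0
base 0.05285705344609344
[565.993 289.56   38.383] 0.027380541515891962
[566.367 288.049  46.153   8.439   2.572] 0.009046861182533509
scene tall_cap [([192.0, 224.0, 22.0, 21.0], 0.94), ([441.0, 205.0, 26.0, 17.0], 0.68), ([256.0, 189.0, 16.0, 16.0], 0.68)]
scene short_cap [([286.0, 200.0, 21.0, 17.0], 0.46)]
scene bottle [([373.0, 226.0, 36.0, 69.0], 0.59)]
top tall_cap [([441.0, 190.0, 25.0, 22.0], 0.83), ([182.0, 184.0, 25.0, 23.0], 0.75), ([381.0, 256.0, 24.0, 19.0], 0.72)]
top short_cap [([349.0, 193.0, 15.0, 17.0], 0.6)]
top bottle [([256.0, 112.0, 12.0, 14.0], 0.4)]
exp [np.float64(190.99907053078132), np.float64(195.71469170482894)] [np.float64(454.0373097642912), np.float64(207.28414879019013)]
```

The oblique view hides the lowest 6 mm inside the pocket, which biases that fit. I'm refitting with only the visible part.

```bash
sed -i "s/for h in(0,38)/for h in(6,38)/; s/w11/w12/g" chk.py; timeout 200 python3 chk.py
python3 - <<'E'
import numpy as np,cv2
a=cv2.imread('pics/a.png').astype(int);z=cv2.imread('pics/z1.png').astype(int)
for n,(x0,y0,x1,y1) in dict(short=(284,198,308,216),bottle=(372,225,410,300)).items(): print(n,np.abs(a-z)[y0:y1,x0:x1].mean())
E
```

```text
14.9 [593.834 201.751 165.432] 0.9278432655657892 0.0 [0.379 0.102 0.712]
(np.int32(273), np.int32(149), np.int32(361), np.int32(244))
[  13   14   65   71 3497] 3630.0
base 0.0423384902818687
[568.27  284.703  45.175] 0.014279881757704971
[568.164 284.922  46.128   2.077   0.614] 0.011148731733821384
short 1.275462962962963
bottle 11.551812865497077
```

```bash
python3 -c "
from rig import r
print(r.sign_off())"
```

```text
the job is handed in; nothing more can be done
None
```

The tall white cap is in the stand's pocket, closed top up, released, and measured flat on the floor (rim at about 46 mm). The short cap and bottle are where they were, and the job is handed in at about 15 s on the clock.

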